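Take the air jet off its quick coupling and rack it

TASK

Take the short brass air jet out of the bench air outlet: slide the coupling's sprung sleeve down until the jet is released and pops up, pressing no harder than needed, then draw the jet straight out so that the sleeve snaps forward again. Never wrench the jet against its lock. Stand the jet gently, fully home and upright, in the free hole of the wooden rack, leaving the other jets and the tools where they are.

Things in the scene. Friction and masses are not known exactly. Their poses are not given: they have to be found in the camera images.
- outlet: Bench air outlet, fixed: aluminium block 80 mm (x) by 125 mm (y), its top 24 mm above this origin, let into the bench more or less deep (origin 4 mm below to 6 mm above the table). Origin on the coupling's vertical axis, z up; the coupling stands on the block there. A blanked second outlet (dark stub 26 mm across, 16 mm high) stands 62 mm away along +y. The block runs from -40 to +85 mm along y.
- jet_mid (a point): Centre, half-way up, of the loose brass air jet plugged upright in the coupling, z along its axis: 46 mm long, 70 g. From 4 to 23 mm above this point a knurled round head 20 mm across; below that a shank 14 mm across, its foot 23 mm below this point. Plugged in, the point is 57.5 mm above the outlet's origin; the foot leaves the coupling after 23 mm of rise. It then draws out with under 8 N.
- rack: Fixed wooden rack block, 50 mm (its x) by 140 mm (its y) by 36 mm high, three blind holes from above in a row along its y at -45, 0 and +45 mm. Origin at the centre of its underside. The two holes at 0 and +45 mm hold other brass jets.
- rack_hole0 (a point): Centre of the mouth of the rack's free hole (at -45 mm along the rack's y, 36 mm above the table): 17 mm across, 31 mm deep, mouth chamfered 2 mm. The jet hangs in it by its head: fully home the underside of the head rests on the rack's top and jet_mid is 4 mm below this point.
- jet_b: Other jet standing in the rack's middle hole, with a tapered nose that stands 34 mm above the rack; origin at its foot. Leave it there.
- jet_c: Other jet standing in the rack's hole at +45 mm, with a flat fan-shaped head that stands 30 mm above the rack; origin at its foot. Leave it there.
- punch_a: Loose square steel chasing punch, 120 mm long, 8 mm thick, lying along x between outlet and rack; origin at its underside. Leave alone.
- punch_b: Loose square steel chasing punch, 110 mm long, 8 mm thick, lying across, beyond outlet and rack; origin at its underside. Leave alone.
- goblet: Loose brass cup, 70 mm across, 80 mm high, standing beyond outlet and rack; origin at its underside. Leave alone.
- hammer: Loose hammer lying on the robot's right; leave alone.
- lock_rim (a point): Centre of the dark lock ring's top, inside the sleeve: 36 mm above coupling_foot when forward, 29 mm at its hard stop. The sleeve, after 0 to 5 mm of idle play (1 N, unlike each time), takes it along against a spring: 3 N at first, 8 N at the stop. The lock lets go just before the stop; a valve spring (4 N) lifts the jet 5 mm; its foot keeps the ring 5 mm down until drawn out. Stop at 10 to 12 N.
- coupling_foot (a point): Coupling's axis at the block's top. Round it the knurled steel sleeve: flange 42 mm across, above it a neck 28 mm across, 10 mm high; the ledge between, 7 mm wide all round, starts 17 to 25 mm above this point, unlike each time. Pinch the neck or rest the fingertips on the ledge and push straight down. The coupling stands in a stiff bush: over 16 N of push sinks it 0.5 mm: too much.

How it is judged (in metres and radians):
On the way, in this order (a step that is already met when the one before it is completed fails the run):
1. the lock ring is held down at least 4 mm and the jet has popped up by at least 3 mm (z of lock_rim in the frame of outlet below 0.056 m and z of jet_mid in the frame of outlet between 0.0605 and 0.068 m), for 0.1 s.
2. the jet is out, above the coupling, and the lock ring has snapped forward (z of jet_mid in the frame of outlet above 0.085 m and z of lock_rim in the frame of outlet above 0.059 m), for 0.1 s.
At the end, for the whole second after the job is handed in: The jet stands in the rack's free hole: centred within 3 mm, its head within 2 mm of resting on the rack, upright within 0.1 rad, let go and at rest; the coupling has snapped forward (its lock ring within 1 mm of its forward height) (horizontal distance between jet_mid and rack_hole0 below 0.003 m and z of jet_mid in the frame of rack_hole0 between -0.007 and -0.002 m and angle between jet_mid's own z axis and vertical below 0.1 rad and z of lock_rim in the frame of outlet above 0.059 m); the robot touches nothing.
It fails at once if the coupling is pushed down so hard (over 16 N) that it sinks 0.5 mm into its bush (z of coupling_foot in the frame of outlet below 0.0235 m).
It fails at once if the jet is wrenched against the coupling or its lock with more than 40 N (contact force between jet and outlet above 40 N).
It fails at once if the jet is rammed into the rack with more than 40 N (contact force between jet and rack above 40 N).
It fails at once if another jet is pulled from or knocked in the rack (moved 15 mm) (distance of any of jet_b, jet_c from where it was at the start of the episode above 0.015 m).
It fails at once if a tool or the cup is pushed more than 30 mm (distance of any of punch_a, punch_b, goblet, hammer from where it was at the start of the episode above 0.03 m).
It also fails if it takes over 54 s, if anything falls off the work surface, if the arm or the gripper's body presses on something with over 40 N, if the wrist force passes 120 N, or if a joint passes its speed limit or range.

ROBOT

A 6-joint arm with a two-finger parallel gripper is mounted at the origin on the work surface. World frame = base frame: x ahead of the robot, y to its left, z up, the work surface at z = 0. Lengths are in mm, angles in rad, forces in N, time in s.
With the tool pointing down it reaches from about 400 to 925 mm from the base axis. Payload 12.5 kg.
Tool frame: the origin (TCP) lies on the front face of the gripper's body, between the roots of the fingers; the fingertips stand 78 mm ahead of it and the grasp point (between the pads) lies 59 mm ahead of it (env.nose_length is the distance from the TCP to the fingertips, in mm); z points along the fingers, y is the line along which they close (so a half turn about z gives the same grasp; the last joint's range is limited). The gripper opens to 95 mm and grips with 3 to 60 N. Pads are 20 mm wide; open, the fingers measure 119 mm over their backs; the gripper's body (75 mm by 180 mm) begins 59 mm behind the grasp point.
Start: joints at [1.209, 0.491, 1.559, -0, 1.092, -0.106], TCP at [158.117, 604.679, 292.261] pointing down, gripper open.
Joint ranges: [-3.1, 3.1], [-0.84, 2.19], [0.05, 2.79], [-1.13, 4.28], [0.06, 2.93], [-2.69, 2.69]. Speed limits (rad/s): [2.22, 2.22, 2.79, 3.14, 3.14, 3.14].

INTERFACE

Orientations are given as [roll, pitch, yaw] about the fixed x, y, z axes, in that order (R = Rz(yaw) Ry(pitch) Rx(roll)).
In Python, from cell import env gives the robot as it stands.
- The arm moves only by the tool jog_arm, never from a script. Its argument "motion" is a list of rows, each a list of 7 numbers: the turn, a rotation vector about the tool's x, y, z in degrees, then the shift along the tool's x, y, z in mm, then the finger opening in mm, from 0 to 95.1. In form: [[wx, wy, wz, x, y, z, hand], ...]. A call has 1 to 10 rows; each row shifts and turns the commanded pose from where the row before left it, along the tool's axes as they then stand; what a row does not reach is not made up. A row lasts 1/8 s, in which the tool goes at most 62.5 mm and 10.7 degrees, less where a joint would pass 70% of its speed; a pose out of reach is approached as far as the arm can. A call is refused whole if a number of a shift passes 62.5 or a number of a turn 10.7, either way. A call with a gripper value outside its range is refused whole. The fingers move at their own pace and stop on an object; the grip force is fixed at half the most. Time passes only in rows, so rows that do not move let the fingers close. It gives the time, the measured TCP pose, the force, the opening and the grip force at its end, in the units of the state.
- env.state(): the state, without advancing time (a new reading comes with each control period).
- env.read_camera(name): name is "scene" or "top" or "wrist"; returns a dict with "color" (480x640x3 uint8, red, green, blue), "z_map" (480x640 float32, mm along the optical axis (not along the pixel's ray), 0 where there is no reading), "camera_matrix" (3x3 intrinsics, pixels), "world_to_cam" (4x4, takes a point from world to camera coordinates). Camera axes: x right, y up, looking along -z (the intrinsics and any distortion apply to the point x, -y, -z); pixel columns grow to the right and rows downward; lengths in mm; the calibration is good to about 2 mm. A picture is of the moment at which its call begins.
- env.job_done(): hands the job in; it is judged then, once.
Trained networks look in the newest picture that a camera, given by its name, has taken for a name from the list of things; names that differ only in an ending like _2 or _b are one class to them, and where a whole thing is asked for, a point or a joint stands for the part that bears it (a point fixed in the world has none). Each returns a list of dicts, best first, with "score" (0 to 1); they miss things now and then, are a little off and sometimes report something else, mostly with a low value. They report only what shows in the picture. A call takes as long as a camera call.
- env.recognise(camera, thing): "location" ([column, row] in pixels, amid what is visible of it).
The state is a dict: "t": time; "joints": joint angles; "qvel": joint speeds; "tau": joint torques, N m; "eef_pos": TCP position; "tcp_rot": TCP orientation; "ft_force": force on the tool from outside, world axes, zero at the start; "moment": the same for the moment, N m; "opening": opening from 0.0 (shut) to 1.0 (fully open); "grip_force": force on a finger pad.
Only numpy, scipy, OpenCV 4.12 (cv2) and the standard library are available. Lean on these libraries where they do the work, as an engineer would, in place of code of your own. Each camera call takes 0.05 s, during which the arm holds its last target. There are 200 camera calls.

## Working session

There is one attempt and no reset: what is moved stays moved. The work goes in short steps, Python scripts to look and compute and a tool call to move; the robot and the scene stay as the last step left them, time stands still between calls to the robot, and variables do not carry over. Pictures are saved under pics/ and viewed, at most 10 in all, crops included, and the job is handed in when it is done.

Besides the shell and the picture viewer there is one more tool, called after "Request:" in YAML: its name, and indented under it one key for each argument. jog_arm: Moves the arm, as the interface text tells. Its arguments: {"type":"object","properties":{"motion":{"type":"array"}},"required":["motion"]}

```bash
mkdir -p pics; cat > h.py <<'E'
from cell import env
import numpy as np, cv2
def pts(c):
    z=c["z_map"];K=c["camera_matrix"];v,u=np.mgrid[:480,:640]
    P=np.stack([(u-K[0,2])*z/K[0,0],-(v-K[1,2])*z/K[1,1],-z,np.ones_like(z)],-1)
    W=P@np.linalg.inv(c["world_to_cam"]).T
    W=W[...,:3];W[z==0]=np.nan
    return W
def at(W,p,r=2):
    c,w=int(round(p[0])),int(round(p[1]))
    return np.nanmedian(W[max(0,w-r):w+r+1,max(0,c-r):c+r+1].reshape(-1,3),0).round(1)
def px(c,X):
    p=c["world_to_cam"]@np.append(X,1);K=c["camera_matrix"]
    return K[0,2]+K[0,0]*p[0]/-p[2],K[1,2]+K[1,1]*-p[1]/-p[2]
E
python3 - <<'E'
from h import *
s=env.state();print({k:np.round(v,3) for k,v in s.items()})
for n in("top","scene"):
    c=env.read_camera(n);W=pts(c);cv2.imwrite(f"pics/{n}0.png",c["color"][...,::-1])
    np.savez(f"{n}0.npz",W=W,col=c["color"],K=c["camera_matrix"],T=c["world_to_cam"])
    for t in("outlet","jet_mid","rack","rack_hole0","jet_b","jet_c","lock_rim","coupling_foot","punch_a","goblet"):
        for d in env.recognise(n,t)[:2]: print(n,t,round(d["score"],2),np.round(d["location"]),at(W,d["location"]))
E
```

```text
{'t': np.float64(0.0), 'joints': array([ 1.209,  0.492,  1.559,  0.   ,  1.092, -0.106]), 'qvel': array([-0.   ,  0.   ,  0.   ,  0.   ,  0.001, -0.001]), 'tau': array([-2.0000e-03, -6.1265e+01, -2.5817e+01,  6.9000e-02,  4.8000e-02,
       -0.0000e+00]), 'eef_pos': array([158.056, 604.51 , 291.638]), 'tcp_rot': array([-3.14 , -0.   ,  2.886]), 'ft_force': array([ 0.304, -0.11 ,  0.125]), 'moment': array([0.014, 0.015, 0.036]), 'grip_force': np.float64(0.0), 'opening': np.float64(0.999)}
top outlet 0.88 [222. 258.] [490.3 167.1  25.6]
top outlet 0.33 [234. 253.] [496.6 136.7  69.1]
top jet_mid 0.49 [232. 248.] [504.4 138.8  82.6]
top rack 0.95 [404. 255.] [ 502.4 -186.5   36. ]
top rack_hole0 0.8 [394. 251.] [ 509.7 -167.1   36.7]
top jet_b 0.49 [377. 241.] [ 525.6 -131.    62.5]
top jet_c 0.49 [377. 241.] [ 525.6 -131.    62.5]
top lock_rim 0.53 [232. 252.] [497.1 138.6  80.9]
top coupling_foot 0.58 [237. 254.] [495.6 133.1  59.3]
top punch_a 0.62 [301. 246.] [519.7  14.4   1.1]
top punch_a 0.52 [366. 167.] [ 685.4 -115.5    7.4]
top goblet 0.6 [272. 134.] [751.4  79.7   5.5]
scene outlet 0.8 [367. 190.] [516.8 132.6  46. ]
scene jet_mid 0.63 [366. 170.] [508.3 140.7  83. ]
scene rack 0.77 [259. 305.] [ 522.4 -192.9   37.3]
scene rack_hole0 0.8 [260. 306.] [ 525.  -193.1   37.2]
scene jet_b 0.71 [261. 293.] [ 518.4 -180.8   52.6]
scene jet_b 0.69 [286. 279.] [ 531.6 -133.7   50.3]
scene jet_c 0.71 [261. 293.] [ 518.4 -180.8   52.6]
scene jet_c 0.69 [286. 279.] [ 531.6 -133.7   50.3]
scene lock_rim 0.69 [362. 181.] [505.4 132.4  59.8]
scene coupling_foot 0.6 [364. 185.] [511.1 132.   51.9]
scene punch_a 0.75 [336. 244.] [530.9   9.3   8.4]
scene punch_a 0.68 [374. 331.] [ 687.8 -111.2    9. ]
scene goblet 0.91 [459. 254.] [730.7 101.6  27.2]
```

```bash
python3 - <<'E'
from h import *
a=np.load("top0.npz")
i=a["col"][190:310,190:450,::-1]
i=cv2.resize(i,None,fx=3,fy=3,interpolation=cv2.INTER_CUBIC);cv2.imwrite("pics/top0c.png",i)
W=a["W"].reshape(-1,3)
b=W[(W[:,2]>15)&(W[:,1]>50)&(W[:,1]<300)&(W[:,0]<620)&(W[:,0]>400)]
print("outlet",np.histogram(b[:,2],np.arange(14,110,4)))
def rect(p): r=cv2.minAreaRect(p[:,:2].astype(np.float32));print(np.round(r[0],1),np.round(r[1],1),r[2])
rect(b[b[:,2]<34]); t=b[b[:,2]>76];print(t.mean(0),len(t),t.min(0),t.max(0))
r=W[(abs(W[:,2]-36)<3)&(W[:,1]<-60)&(W[:,0]<620)&(W[:,0]>400)];rect(r)
E
```

```text
outlet (array([  13,   41, 1133,  896,   24,    6,   90,   55,   95,  102,   16,
         43,   10,    5,    1,    9,   41,   54,    0,    0,    0,    0,
          0]), array([ 14,  18,  22,  26,  30,  34,  38,  42,  46,  50,  54,  58,  62,
        66,  70,  74,  78,  82,  86,  90,  94,  98, 102, 106]))
[497.3 165.1] [ 80.4 125.3] 15.699978828430176
[503.10775283 142.85056465  81.90911266] 99 [493.50234146 133.73314303  76.58921874] [512.45722188 153.20834379  85.40443619]
[ 542. -384.] [532.8 205.2] 76.46791076660156
```

View pics/top0c.png

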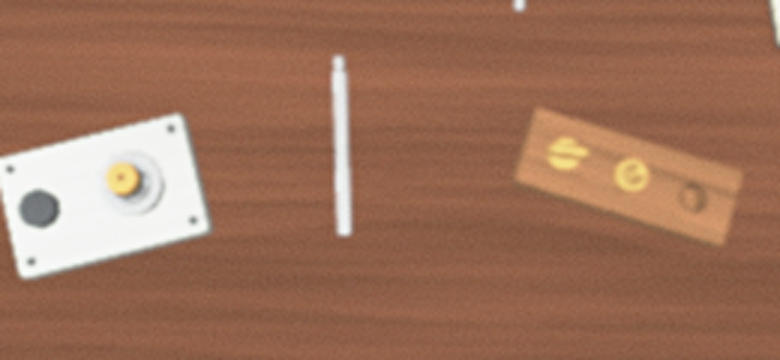

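View pics/scene0.png

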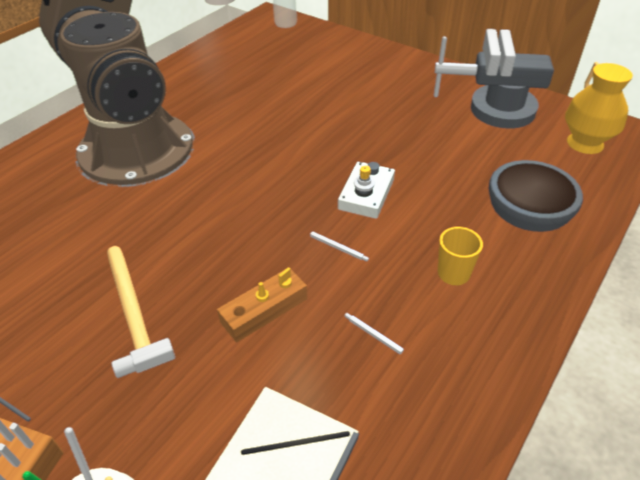

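The top crop shows the block at about (105,195), the jet head at (123,179), the dark stub at (40,208) and the free hole at (692,197). The scene view agrees. Next I'll work out the approach.

```bash
cat >> h.py <<'E'
from scipy.spatial.transform import Rotation as Ro
def plan(goal,yaw,n,turn_first=False):
    "rows to TCP goal (mm) with tool down and world yaw (rad)"
    s=env.state();p=s["eef_pos"];R0=Ro.from_euler("xyz",s["tcp_rot"])
    R1=Ro.from_euler("xyz",[np.pi,0,yaw]);w=(R0.inv()*R1).as_rotvec()
    d=(np.array(goal)-p)/n
    for i in range(n):
        R=R0*Ro.from_rotvec(w*(i+turn_first)/n)
        print(np.round(np.degrees(w/n),2),np.round(R.inv().apply(d),1))
def wrist(tag,names=()):
    c=env.read_camera("wrist");W=pts(c);cv2.imwrite(f"pics/{tag}.png",c["color"][...,::-1])
    np.savez(f"{tag}.npz",W=W,col=c["color"],K=c["camera_matrix"],T=c["world_to_cam"])
    for t in names:
        for d in env.recognise("wrist",t)[:2]: print(t,round(d["score"],2),np.round(d["location"]),at(W,d["location"]))
    return c,W
E
python3 -c "
from h import *
plan([503.4,143.4,230],np.radians(105.7),10)
w=np.load('top0.npz')['W'];r=w[(abs(w[...,2]-36)<4)&(w[...,1]<-80)&(w[...,1]>-260)&(w[...,0]<580)&(w[...,0]>440)]
b=cv2.minAreaRect(r[:,:2].astype(np.float32));print(b);print(at(w,(420.7,255.7)))"
```

```text
[ 0.   -0.    5.96] [-45.1 -35.9   6.2]
[ 0.   -0.    5.96] [-48.6 -31.    6.2]
[ 0.   -0.    5.96] [-51.5 -25.8   6.2]
[ 0.   -0.    5.96] [-53.9 -20.3   6.2]
[ 0.   -0.    5.96] [-55.7 -14.6   6.2]
[ 0.   -0.    5.96] [-57.   -8.7   6.2]
[ 0.   -0.    5.96] [-57.6  -2.8   6.2]
[ 0.   -0.    5.96] [-57.5   3.2   6.2]
[ 0.   -0.    5.96] [-56.9   9.2   6.2]
[ 0.   -0.    5.96] [-55.6  15.1   6.2]
((515.6264038085938, -176.78204345703125), (140.34559631347656, 50.91270065307617), 73.7954330444336)
[ 503.8 -226.8    7.3]
```

Request:
jog_arm:
  motion:
    - [0,0,6,-45,-36,6,95]
    - [0,0,6,-48.5,-31,6,95]
    - [0,0,6,-51.5,-26,6,95]
    - [0,0,6,-54,-20,6,95]
    - [0,0,6,-55.5,-14.5,6,95]
    - [0,0,6,-57,-8.5,6,80]
    - [0,0,6,-57.5,-3,6,70]
    - [0,0,6,-57.5,3,6,60]
    - [0,0,6,-57,9,6,50]
    - [0,0,6,-55.5,15,6,45]

```text
t: 2.35
eef_pos: [502.5, 140.7, 232.3]
tcp_rot: [3.141, -0.0, 1.835]
ft_force: [0.1, 0.2, 0.6]
opening: 0.53
grip_force: 0.0
```

Request:
jog_arm:
  motion:
    - [0,0,0,0,0,0,40]
    - [0,0,0,0,0,0,40]
    - [0,0,0,0,0,0,40]

```text
t: 2.72
eef_pos: [500.9, 143.4, 232.5]
tcp_rot: [3.141, -0.0, 1.841]
ft_force: [-0.6, 0.5, 0.1]
opening: 0.42
grip_force: 0.0
```

```bash
python3 - <<'E'
from h import *
c,W=wrist("w1",("jet_mid","lock_rim","coupling_foot","outlet"))
print(env.state()["opening"])
P=W.reshape(-1,3);b=P[(abs(P[:,0]-503)<90)&(abs(P[:,1]-150)<100)&(P[:,2]<100)]
print(np.histogram(b[:,2],np.arange(14,100,2)))
plan([503.4,143.4,230],np.radians(105.7),1)
E
```

```text
jet_mid 0.97 [321. 250.] [501.8 144.9  81.7]
lock_rim 0.59 [319. 229.] [498.5 152.6  60.2]
coupling_foot 0.8 [319. 230.] [498.7 152.4  61.2]
coupling_foot 0.42 [581. 380.] [707.3  97.7  66.2]
outlet 0.93 [321. 191.] [494.5 172.9  25.5]
outlet 0.37 [584. 382.] [707.2  98.   69.5]
0.4220638985796959
(array([    0,     0,     0,    36,   720, 10567,  2528,   202,     7,
           0,     0,     0,    71,   859,   215,    26,    83,   980,
         177,    31,    33,    54,   248,   115,    16,     8,    21,
          30,    15,    24,    23,    24,    48,   455,   299,     0,
           0,     0,     0,     0,     0,     0]), array([14, 16, 18, 20, 22, 24, 26, 28, 30, 32, 34, 36, 38, 40, 42, 44, 46,
       48, 50, 52, 54, 56, 58, 60, 62, 64, 66, 68, 70, 72, 74, 76, 78, 80,
       82, 84, 86, 88, 90, 92, 94, 96, 98]))
[ 0.02 -0.   -0.29] [-0.2  2.2  2.4]
```

View pics/w1.png

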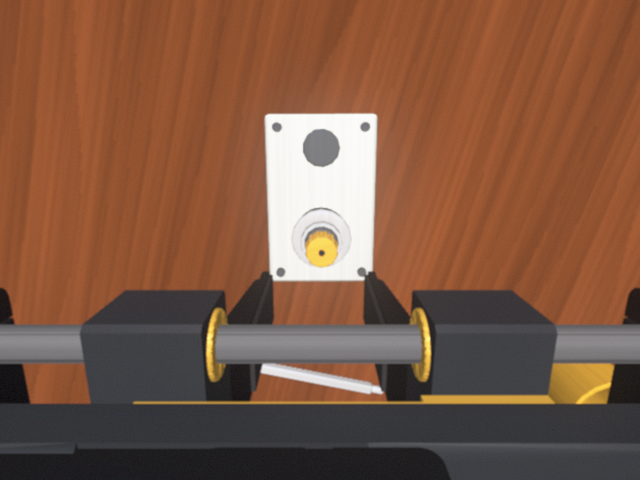

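The wrist view shows the jet head at (321,250), with the sleeve ring round it and the stub at (321,147). Depths put the ledge at about z 49, the neck top at about 59 and the head top at about 82.

```bash
python3 - <<'E'
from h import *
W=np.load("w1.npz")["W"].reshape(-1,3)
W=W[(abs(W[:,0]-502)<45)&(abs(W[:,1]-144)<35)]
for a,b in((79,86),(56,62),(46,52)):
    q=W[(W[:,2]>a)&(W[:,2]<b)][:,:2].astype(np.float32);print(len(q),np.median(W[(W[:,2]>a)&(W[:,2]<b)][:,2]),cv2.minEnclosingCircle(q),q.min(0),q.max(0))
q=W[(W[:,2]>22)&(W[:,2]<29)]
W=np.load("w1.npz")["W"].reshape(-1,3);q=W[(W[:,2]>22)&(W[:,2]<30)&(abs(W[:,0]-497)<75)&(abs(W[:,1]-165)<90)]
print(cv2.minAreaRect(q[:,:2].astype(np.float32)),np.median(q[:,2]))
E
```

```text
778 81.79296052440756 ((502.77947998046875, 143.33847045898438), 10.539783477783203) [492.62906 132.79936] [513.03766 153.65869]
417 59.306972573834344 ((502.73455810546875, 143.4327850341797), 13.917601585388184) [489.1412  132.34871] [516.3958  157.12666]
1240 49.201536378637826 ((502.8160095214844, 143.3685302734375), 20.904184341430664) [482.11862 122.65933] [523.6225  164.01329]
((496.7864990234375, 164.91827392578125), (80.02816772460938, 124.94744110107422), 15.687023162841797) 25.343591744808975
```

Request:
jog_arm:
  motion:
    - [0,0,0,-0.5,1.8,0,33]
    - [0,0,0,0,0,20,33]
    - [0,0,0,0,0,25,33]
    - [0,0,0,0,0,20,32]
    - [0,0,0,0,0,10,32]
    - [0,0,0,0,0,0,32]
    - [0,0,0,0,0,0,32]
    - [0,0,0,0,0,0,32]

```text
t: 3.98
eef_pos: [503.5, 142.5, 157.9]
tcp_rot: [3.14, 0.0, 1.839]
ft_force: [0.1, -0.3, -0.2]
opening: 0.34
grip_force: 0.0
```

```bash
python3 - <<'E'
from h import *
s=env.state();print(s["eef_pos"],s["ft_force"],s["opening"]*95.1)
plan([502.8,143.4,131],np.radians(105.7),1)
E
```

```text
[503.5472408  142.49817874 157.87287919] [ 0.08226928 -0.33589746 -0.18568463] 32.29545979694032
[ 0.07  0.   -0.35] [ 1.1 -0.5 26.9]
```

Request:
jog_arm:
  motion:
    - [0,0,0,1,-0.5,10,32]
    - [0,0,0,0,0,10,32]
    - [0,0,0,0,0,5,32]
    - [0,0,0,0,0,0,32]
    - [0,0,0,0,0,0,32]

```text
t: 4.6
eef_pos: [502.7, 143.3, 132.3]
tcp_rot: [3.142, -0.0, 1.839]
ft_force: [0.1, 0.2, 0.4]
opening: 0.335
grip_force: 0.0
```

```bash
python3 - <<'E'
from h import *
s=env.state();print(s["eef_pos"],s["ft_force"],s["opening"]*95.1)
plan([502.8,143.4,131],np.radians(105.7),1)
E
```

```text
[502.66044736 143.30225867 132.25349647] [0.07831762 0.23461212 0.40357109] 31.82120162407943
[ 0.   -0.   -0.36] [0.1 0.2 1.3]
```

Request:
jog_arm:
  motion:
    - [0,0,0,0,0,2,31]
    - [0,0,0,0,0,2,31]
    - [0,0,0,0,0,1.5,31]
    - [0,0,0,0,0,1.5,31]
    - [0,0,0,0,0,0,31]
    - [0,0,0,0,0,0,31]

```text
t: 5.35
eef_pos: [502.6, 143.3, 125.2]
tcp_rot: [3.142, -0.0, 1.839]
ft_force: [-0.8, -0.0, -0.6]
opening: 0.326
grip_force: 0.0
```

Request:
jog_arm:
  motion:
    - [0,0,0,0,0,1,31]
    - [0,0,0,0,0,1,31]
    - [0,0,0,0,0,0,31]

```text
t: 5.72
eef_pos: [502.6, 143.3, 123.2]
tcp_rot: [3.141, -0.0, 1.839]
ft_force: [-0.4, 1.3, 0.9]
opening: 0.326
grip_force: 0.2
```

Request:
jog_arm:
  motion:
    - [0,0,0,0,0,1,31]
    - [0,0,0,0,0,0,31]
    - [0,0,0,0,0,0,31]

```text
t: 6.1
eef_pos: [502.6, 143.3, 122.3]
tcp_rot: [3.141, -0.0, 1.839]
ft_force: [-0.7, -0.2, 3.7]
opening: 0.325
grip_force: 2.0
```

Request:
jog_arm:
  motion:
    - [0,0,0,0,0,1,31]
    - [0,0,0,0,0,0,31]
    - [0,0,0,0,0,0,31]

```text
t: 6.48
eef_pos: [502.6, 143.3, 121.2]
tcp_rot: [3.141, -0.0, 1.839]
ft_force: [0.1, -0.2, 5.6]
opening: 0.326
grip_force: 2.3
```

Request:
jog_arm:
  motion:
    - [0,0,0,0,0,1,31]
    - [0,0,0,0,0,1,31]
    - [0,0,0,0,0,1,31]
    - [0,0,0,0,0,0,31]
    - [0,0,0,0,0,0,31]

```text
t: 7.1
eef_pos: [502.6, 143.3, 118.4]
tcp_rot: [3.141, -0.0, 1.839]
ft_force: [-1.6, 0.1, 6.0]
opening: 0.329
grip_force: 3.3
```

Request:
jog_arm:
  motion:
    - [0,0,0,0,0,1,31]
    - [0,0,0,0,0,0,31]
    - [0,0,0,0,0,0,31]

```text
t: 7.48
eef_pos: [502.6, 143.3, 117.4]
tcp_rot: [3.141, -0.0, 1.839]
ft_force: [-1.8, -0.5, 7.9]
opening: 0.325
grip_force: 3.6
```

Request:
jog_arm:
  motion:
    - [0,0,0,0,0,0.7,31]
    - [0,0,0,0,0,0,31]
    - [0,0,0,0,0,0,31]

```text
t: 7.85
eef_pos: [502.7, 143.3, 116.7]
tcp_rot: [3.141, -0.0, 1.839]
ft_force: [-2.3, 0.2, 7.3]
opening: 0.326
grip_force: 3.8
```

Request:
jog_arm:
  motion:
    - [0,0,0,0,0,0.5,31]
    - [0,0,0,0,0,0,31]
    - [0,0,0,0,0,0,31]

```text
t: 8.22
eef_pos: [502.7, 143.3, 116.3]
tcp_rot: [3.141, -0.0, 1.839]
ft_force: [-1.1, -0.1, 7.7]
opening: 0.329
grip_force: 4.0
```

```bash
python3 - <<'E'
from h import *
print([env.state()["ft_force"].round(1)])
for n in("wrist","top","scene"):
    c=env.read_camera(n);W=pts(c).reshape(-1,3)
    q=W[(np.hypot(W[:,0]-502.8,W[:,1]-143.4)<8)&(W[:,2]>72)&(W[:,2]<100)];print(n,len(q),q[:,2].max() if len(q) else 0,np.median(q[:,2]) if len(q) else 0)
W=np.load("scene0.npz")["W"].reshape(-1,3);q=W[(np.hypot(W[:,0]-502.8,W[:,1]-143.4)<8)&(W[:,2]>72)];print(len(q),q[:,2].max(),np.median(q[:,2]))
print(env.state()["ft_force"],env.state()["eef_pos"])
E
```

```text
[array([-1.1, -0.1,  7.7])]
wrist 260 88.23144856204927 86.37539507444039
top 0 0 0
scene 40 90.05973077566375 87.03561754733715
36 85.70904568137303 83.46656711413709
[-1.57436367  0.06769618  7.86536259] [502.6240466  143.29831586 116.27234702]
```

The head rose from 81.8 to 86.4, so the jet has popped up. I'll release the sleeve, rise 24 mm and grip the head.

Request:
jog_arm:
  motion:
    - [0,0,0,0,0,0,38]
    - [0,0,0,0,0,-4,40]
    - [0,0,0,0,0,-10,40]
    - [0,0,0,0,0,-10,40]
    - [0,0,0,0,0,0,40]
    - [0,0,0,0,0,0,40]

```text
t: 9.12
eef_pos: [502.5, 143.3, 140.0]
tcp_rot: [3.141, -0.0, 1.839]
ft_force: [0.0, 0.0, -0.3]
opening: 0.422
grip_force: 0.0
```

```bash
python3 - <<'E'
from h import *
c,W=wrist("w2");W=W.reshape(-1,3)
W=W[(abs(W[:,0]-502)<30)&(abs(W[:,1]-144)<30)]
q=W[(W[:,2]>82)&(W[:,2]<95)];print(len(q),np.median(q[:,2]),cv2.minEnclosingCircle(q[:,:2].astype(np.float32)))
print(env.state()["eef_pos"]);plan([502.8,143.4,140.5],np.radians(105.7),1)
E
```

```text
2232 86.3659871709168 ((499.37994384765625, 154.1631622314453), 28.403945922851562)
[502.47375952 143.25659989 139.87253804]
[-0.01 -0.01 -0.36] [ 0.1  0.4 -0.6]
```

Still popped up (86.4). Closing on the head.

Request:
jog_arm:
  motion:
    - [0,0,0,0,0.4,0,25]
    - [0,0,0,0,0,0,15]
    - [0,0,0,0,0,0,15]
    - [0,0,0,0,0,0,15]
    - [0,0,0,0,0,0,15]

```text
t: 9.8
eef_pos: [502.9, 143.4, 139.9]
tcp_rot: [-3.141, -0.0, 1.839]
ft_force: [0.8, 0.3, -2.2]
opening: 0.203
grip_force: 30.0
```

Request:
jog_arm:
  motion:
    - [0,0,0,0,0,-2,15]
    - [0,0,0,0,0,-3,15]
    - [0,0,0,0,0,-4,15]
    - [0,0,0,0,0,0,15]

```text
t: 10.3
eef_pos: [503.2, 143.4, 149.6]
tcp_rot: [3.141, 0.0, 1.839]
ft_force: [0.4, 1.1, -0.1]
opening: 0.201
grip_force: 30.0
```

Request:
jog_arm:
  motion:
    - [0,0,0,0,0,-6,15]
    - [0,0,0,0,0,-10,15]
    - [0,0,0,0,0,-15,15]
    - [0,0,0,0,0,-15,15]
    - [0,0,0,0,0,-10,15]
    - [0,0,0,0,0,0,15]
    - [0,0,0,0,0,0,15]

```text
t: 11.18
eef_pos: [502.8, 143.4, 204.8]
tcp_rot: [-3.141, -0.0, 1.839]
ft_force: [-0.2, -0.1, -0.8]
opening: 0.203
grip_force: 30.0
```

```bash
python3 - <<'E'
from h import *
s=env.state();print(s["eef_pos"],s["ft_force"],s["opening"]*95.1)
c=env.read_camera("scene");cv2.imwrite("pics/s3.png",cv2.resize(c["color"][100:240,290:460,::-1],None,fx=3,fy=3))
plan([503.1,-215,215],np.radians(73.8),8)
E
```

```text
[502.82783338 143.36180677 204.80010241] [-0.20123331 -0.08668035 -0.83372276] 19.268695591354124
[-0.01  0.    3.94] [-43.2 -11.8  -1.3]
[-0.01  0.    3.94] [-43.9  -8.8  -1.3]
[-0.01  0.    3.94] [-44.4  -5.8  -1.3]
[-0.01  0.    3.94] [-44.7  -2.7  -1.3]
[-0.01  0.    3.94] [-44.8   0.4  -1.3]
[-0.01  0.    3.94] [-44.7   3.4  -1.3]
[-0.01  0.    3.94] [-44.3   6.5  -1.3]
[-0.01  0.    3.94] [-43.8   9.5  -1.3]
```

View pics/s3.png

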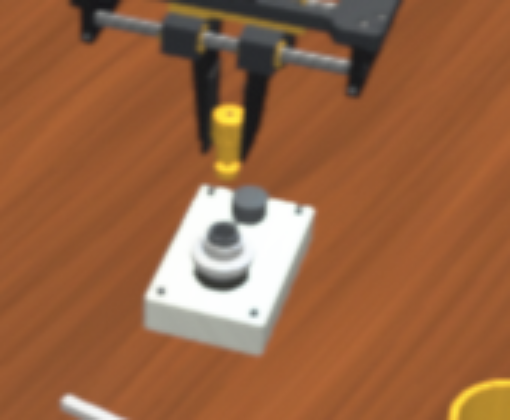

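The scene crop shows the jet held upright at (228,135) above the empty coupling at (222,240). I'll carry it past the hole so the wrist camera can see the rack.

```bash
python3 -c "
from h import *
plan([489,-268,215],np.radians(73.8),8)"
```

```text
[-0.01  0.    3.94] [-49.1 -15.3  -1.3]
[-0.01  0.    3.94] [-50.1 -11.9  -1.3]
[-0.01  0.    3.94] [-50.8  -8.4  -1.3]
[-0.01  0.    3.94] [-51.2  -4.9  -1.3]
[-0.01  0.    3.94] [-51.4  -1.3  -1.3]
[-0.01  0.    3.94] [-51.4   2.2  -1.3]
[-0.01  0.    3.94] [-51.1   5.7  -1.3]
[-0.01  0.    3.94] [-50.6   9.2  -1.3]
```

Request:
jog_arm:
  motion:
    - [0,0,3.94,-49,-15.3,-1.3,15]
    - [0,0,3.94,-50,-12,-1.3,15]
    - [0,0,3.94,-51,-8.4,-1.3,15]
    - [0,0,3.94,-51.2,-5,-1.3,15]
    - [0,0,3.94,-51.4,-1.3,-1.3,15]
    - [0,0,3.94,-51.4,2,-1.3,15]
    - [0,0,3.94,-51,5.7,-1.3,15]
    - [0,0,3.94,-50.6,9,-1.3,15]
    - [0,0,0,0,0,0,15]
    - [0,0,0,0,0,0,15]

```text
t: 12.48
eef_pos: [488.2, -267.5, 214.8]
tcp_rot: [-3.14, -0.001, 1.288]
ft_force: [0.2, -0.1, -0.4]
opening: 0.203
grip_force: 30.0
```

```bash
python3 - <<'E'
from h import *
s=env.state();print(s["eef_pos"],s["tcp_rot"],s["opening"]*95.1)
c,W=wrist("w3",("rack_hole0","rack","jet_mid"))
P=W.reshape(-1,3);q=P[(abs(P[:,2]-36)<3)&(P[:,1]<-80)&(P[:,1]>-270)&(P[:,0]<580)&(P[:,0]>440)]
b=cv2.minAreaRect(q[:,:2].astype(np.float32));print(b,np.median(q[:,2]))
h=P[(np.hypot(P[:,0]-503.1,P[:,1]+220)<14)&(P[:,2]<33)];print(len(h),h.min(0),h.max(0))
E
```

```text
[ 488.21007741 -267.47690935  214.75731576] [-3.14021432e+00 -6.89884493e-04  1.28839359e+00] 19.340249657094034
rack_hole0 0.76 [317. 112.] [ 510.2 -186.8   35.5]
rack_hole0 0.64 [ 68. 308.] [ 291.5 -269.1   21.6]
rack 0.65 [321. 112.] [ 512.6 -187.4   35.7]
jet_mid 0.93 [319. 302.] [ 490.2 -260.4  161.2]
((512.7451782226562, -185.0587158203125), (123.90646362304688, 50.06670379638672), 73.76183319091797) 35.50125178596045
530 [ 494.00177577 -229.44486234    2.55623893] [ 511.21433062 -210.76594221   32.99358395]
```

View pics/w3.png

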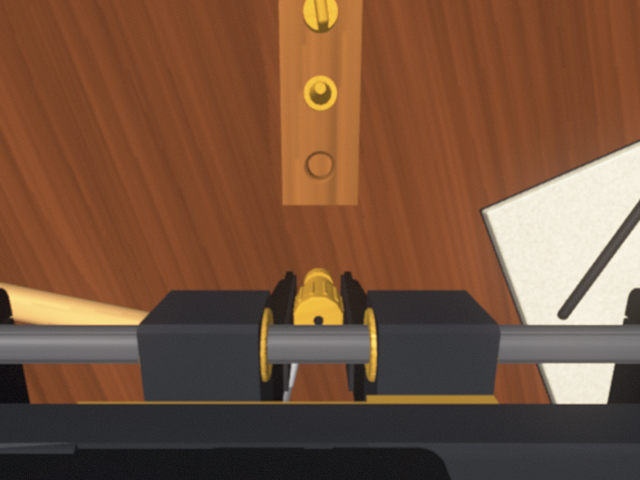

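The wrist view shows the free hole at (319,165), the near rack end at row 205 and the held jet at (319,300).

```bash
python3 - <<'E'
from h import *
a=np.load("w3.npz");K=a["K"];T=np.linalg.inv(a["T"]);P=a["W"].reshape(-1,3)
g=cv2.cvtColor(a["col"],cv2.COLOR_RGB2GRAY)
c=cv2.HoughCircles(cv2.GaussianBlur(g[140:195,290:350],(3,3),0),cv2.HOUGH_GRADIENT_ALT,1,10,param1=80,param2=.5,minRadius=8,maxRadius=20);print(c)
def ray(u,v,z):
    d=T[:3,:3]@[(u-K[0,2])/K[0,0],-(v-K[1,2])/K[1,1],-1];o=T[:3,3];return o+d*(z-o[2])/d[2]
print("hand",ray(319,165,35.7)); 
if c is not None: print("hough",ray(c[0,0,0]+290,c[0,0,1]+140,35.7))
y=np.array([np.cos(np.radians(73.76)),np.sin(np.radians(73.76))]);x=np.array([y[1],-y[0]])
q=P[(abs(P[:,2]-35.7)<2)&(P[:,1]<-80)&(P[:,1]>-270)&(P[:,0]<580)&(P[:,0]>440)]
u=q[:,:2]@y;v=q[:,:2]@x
u0=np.percentile(u,.2);v0,v1=np.percentile(v,[.3,99.7]);print(v1-v0,"edge",y*(u0+25)+x*(v0+v1)/2)
j=P[(np.hypot(P[:,0]-488.2,P[:,1]+267.5)<14)&(P[:,2]>105)&(P[:,2]<170)]
for z in range(110,170,6):
    k=j[abs(j[:,2]-z)<3]
    if len(k)>20: print(z,len(k),(k[:,:2]@x).min().round(1),(k[:,:2]@x).max().round(1),(k[:,:2]@y).max().round(1),"tcp",np.round([[488.2,-267.5]@x,[488.2,-267.5]@y],1))
E
```

```text
[[[29.       25.       13.927339]]]
hand [ 502.21674619 -218.82578031   35.7       ]
hough [ 502.21674619 -218.82578031   35.7       ]
49.75790920088434 edge [ 502.46701357 -220.33936088]
116 30 536.6 549.3 -113.6 tcp [ 543.5 -120.3]
122 168 536.7 549.7 -113.3 tcp [ 543.5 -120.3]
128 46 537.0 549.4 -113.1 tcp [ 543.5 -120.3]
134 79 537.0 553.4 -110.4 tcp [ 543.5 -120.3]
140 46 533.5 553.4 -110.0 tcp [ 543.5 -120.3]
146 185 533.5 553.4 -109.8 tcp [ 543.5 -120.3]
152 275 533.4 553.3 -109.7 tcp [ 543.5 -120.3]
158 718 533.4 553.1 -109.9 tcp [ 543.5 -120.3]
164 835 533.5 553.4 -110.3 tcp [ 543.5 -120.3]
```

The jet hangs upright and centred on the TCP. Its head underside is 72.5 mm below the TCP and the tips are at 78 mm, so the tips would hit the rack 5.5 mm before the jet is home. I'll stand it on the bare bench here and regrip 8 mm higher.

Request:
jog_arm:
  motion:
    - [0,0,0,0,0,20,15]
    - [0,0,0,0,0,30,15]
    - [0,0,0,0,0,30,15]
    - [0,0,0,0,0,20,15]
    - [0,0,0,0,0,8,15]
    - [0,0,0,0,0,3,15]
    - [0,0,0,0,0,0,15]
    - [0,0,0,0,0,0,15]

```text
t: 13.68
eef_pos: [488.8, -267.9, 105.1]
tcp_rot: [3.141, 0.0, 1.289]
ft_force: [-0.0, -0.1, -0.2]
opening: 0.206
grip_force: 30.0
```

Request:
jog_arm:
  motion:
    - [0,0,0,0,0,1,15]
    - [0,0,0,0,0,1,15]
    - [0,0,0,0,0,0,15]
    - [0,0,0,0,0,0,15]

```text
t: 14.18
eef_pos: [488.5, -267.8, 102.4]
tcp_rot: [3.142, -0.0, 1.288]
ft_force: [-0.0, 0.0, -0.2]
opening: 0.205
grip_force: 30.0
```

Request:
jog_arm:
  motion:
    - [0,0,0,0,0,1,15]
    - [0,0,0,0,0,0.8,15]
    - [0,0,0,0,0,0,15]
    - [0,0,0,0,0,0,15]

```text
t: 14.68
eef_pos: [488.5, -267.8, 100.6]
tcp_rot: [-3.142, -0.0, 1.288]
ft_force: [-0.0, -0.2, -0.8]
opening: 0.207
grip_force: 30.0
```

Request:
jog_arm:
  motion:
    - [0,0,0,0,0,0.5,15]
    - [0,0,0,0,0,0,15]
    - [0,0,0,0,0,0,15]

```text
t: 15.05
eef_pos: [488.5, -267.8, 100.1]
tcp_rot: [-3.142, -0.0, 1.289]
ft_force: [0.3, -0.5, 0.2]
opening: 0.205
grip_force: 30.0
```

Request:
jog_arm:
  motion:
    - [0,0,0,0,0,0.5,15]
    - [0,0,0,0,0,0,15]
    - [0,0,0,0,0,0,15]

```text
t: 15.42
eef_pos: [488.5, -267.8, 99.6]
tcp_rot: [3.142, -0.0, 1.288]
ft_force: [0.3, 0.4, -0.9]
opening: 0.2
grip_force: 30.0
```

Request:
jog_arm:
  motion:
    - [0,0,0,0,0,0.5,15]
    - [0,0,0,0,0,0,15]
    - [0,0,0,0,0,0,15]

```text
t: 15.8
eef_pos: [488.5, -267.8, 99.1]
tcp_rot: [-3.142, -0.0, 1.288]
ft_force: [-0.0, -0.0, -0.5]
opening: 0.202
grip_force: 30.0
```

Request:
jog_arm:
  motion:
    - [0,0,0,0,0,0.5,15]
    - [0,0,0,0,0,0,15]
    - [0,0,0,0,0,0,15]

```text
t: 16.18
eef_pos: [488.6, -267.8, 98.9]
tcp_rot: [3.141, 0.0, 1.289]
ft_force: [-1.0, 0.3, 5.3]
opening: 0.203
grip_force: 30.0
```

Foot on the bench. Opening and regripping higher.

Request:
jog_arm:
  motion:
    - [0,0,0,0,0,0,24]
    - [0,0,0,0,0,0,28]
    - [0,0,0,0,0,0,30]
    - [0,0,0,0,0,-4,30]
    - [0,0,0,0,0,-4,30]
    - [0,0,0,0,0,0,30]
    - [0,0,0,0,0,0,15]
    - [0,0,0,0,0,0,15]
    - [0,0,0,0,0,0,15]
    - [0,0,0,0,0,0,15]

```text
t: 17.42
eef_pos: [488.5, -267.8, 106.6]
tcp_rot: [-3.142, -0.0, 1.288]
ft_force: [-0.9, 0.1, 0.1]
opening: 0.2
grip_force: 30.0
```

Request:
jog_arm:
  motion:
    - [0,0,0,0,0,-10,15]
    - [0,0,0,0,0,-20,15]
    - [0,0,0,0,0,-20,15]
    - [0,0,0,0,0,0,15]
    - [0,0,0,0,0,0,15]

```text
t: 18.05
eef_pos: [488.4, -267.7, 156.3]
tcp_rot: [-3.141, -0.0, 1.288]
ft_force: [0.7, -0.1, -0.5]
opening: 0.198
grip_force: 30.0
```

```bash
python3 - <<'E'
from h import *
c,W=wrist("w4");P=W.reshape(-1,3);p=env.state()["eef_pos"];print(p)
y=np.array([np.cos(np.radians(73.76)),np.sin(np.radians(73.76))]);x=np.array([y[1],-y[0]])
j=P[(np.hypot(P[:,0]-p[0],P[:,1]-p[1])<14)&(P[:,2]>p[2]-120)&(P[:,2]<p[2]-50)]
print("tcp",p[:2]@x,p[:2]@y,"top",np.percentile(j[:,2],95))
for z in np.arange(p[2]-108,p[2]-55,6):
    k=j[abs(j[:,2]-z)<3]
    if len(k)>20: print(round(z-p[2]),len(k),(k[:,:2]@x).min().round(1),(k[:,:2]@x).max().round(1),(k[:,:2]@y).max().round(1))
plan([502.4,-219.7,p[2]],np.radians(73.8),1)
E
```

```text
[ 488.30471242 -267.67632764  156.03087834]
tcp 543.679459186466 -120.43568495514677 top 96.9907739757762
-102 123 536.7 550.2 -113.6
-96 64 536.8 550.1 -113.6
-90 87 537.5 549.4 -113.4
-78 91 533.9 553.3 -110.3
-72 247 533.8 553.5 -110.3
-66 316 533.8 553.9 -110.2
-60 1535 533.4 553.8 -110.3
[-0.05 -0.02  0.02] [50.   0.2  0. ]
```

View pics/w4.png

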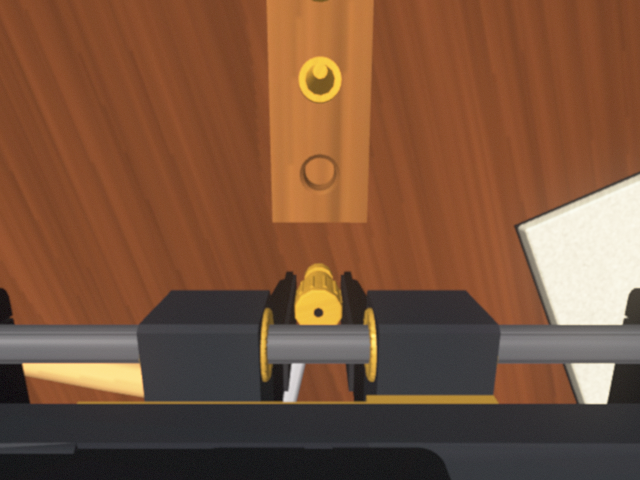

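Still upright after the regrip, and the hole shows at (319,172). One refined measurement of the hole from here.

```bash
python3 - <<'E'
from h import *
a=np.load("w4.npz");K=a["K"];T=np.linalg.inv(a["T"]);P=a["W"].reshape(-1,3)
g=cv2.cvtColor(a["col"],cv2.COLOR_RGB2GRAY)[140:205,285:355]
c=cv2.HoughCircles(cv2.GaussianBlur(g,(3,3),0),cv2.HOUGH_GRADIENT_ALT,1,10,param1=60,param2=.5,minRadius=10,maxRadius=28);print(c)
def ray(u,v,z):
    d=T[:3,:3]@[(u-K[0,2])/K[0,0],-(v-K[1,2])/K[1,1],-1];o=T[:3,3];return o+d*(z-o[2])/d[2]
for k in c[0]: 
    p=ray(k[0]+285,k[1]+140,36);print(p,k[2]*np.linalg.norm(ray(320,172,36)-ray(321,172,36)))
y=np.array([np.cos(np.radians(73.76)),np.sin(np.radians(73.76))]);x=np.array([y[1],-y[0]])
q=P[(abs(P[:,2]-35.7)<1)&(P[:,1]<-80)&(P[:,1]>-270)&(P[:,0]<580)&(P[:,0]>440)]
u=q[:,:2]@y;v=q[:,:2]@x;u0=np.percentile(u,.2);v0,v1=np.percentile(v,[.3,99.7]);print(v1-v0,"edge",y*(u0+25)+x*(v0+v1)/2,np.median(q[:,2]))
# gap of rack-top points around the hole = chamfer mouth
m=q[(abs(u-(u0+25))<18)&(abs(v-(v0+v1)/2)<18)];um=m[:,:2]@y;vm=m[:,:2]@x
from scipy.optimize import minimize
f=lambda s:-np.partition(np.hypot(um-s[0],vm-s[1]),10)[10]
r=minimize(f,[u0+25,(v0+v1)/2],method="Nelder-Mead");print("gap",y*r.x[0]+x*r.x[1],-r.fun)
E
```

```text
[[[33.       32.       17.687593]]]
[ 502.03141156 -218.66768733   36.        ] 9.078466868338998
49.70425487280363 edge [ 502.4980955  -220.14982959] 35.56785601695371
gap [ 3.31229046e+46 -4.33730204e+45] 3.3405673147348054e+46
```

Request:
jog_arm:
  motion:
    - [0,0,0,15,0.1,0,15]
    - [0,0,0,20,0.1,0,15]
    - [0,0,0,15.2,0,0,15]
    - [0,0,0,0,0,5,15]
    - [0,0,0,0,0,0,15]
    - [0,0,0,0,0,0,15]

```text
t: 18.85
eef_pos: [502.6, -220.0, 151.5]
tcp_rot: [-3.142, -0.0, 1.288]
ft_force: [1.0, 0.1, -0.6]
opening: 0.204
grip_force: 30.0
```

```bash
python3 -c "
from h import *
print(env.state()['eef_pos'],env.state()['ft_force']);plan([502.4,-219.5,145],np.radians(73.8),1)"
```

```text
[ 502.63687252 -220.03336979  151.49389524] [ 0.97690787  0.12469703 -0.63087643]
[-0. -0. -0.] [ 0.4 -0.4  6.5]
```

Foot at 44.8. Lowering to just inside the mouth (foot at about 33).

Request:
jog_arm:
  motion:
    - [0,0,0,0.4,-0.3,3,15]
    - [0,0,0,0,0,3,15]
    - [0,0,0,0,0,2,15]
    - [0,0,0,0,0,1.5,15]
    - [0,0,0,0,0,0,15]
    - [0,0,0,0,0,0,15]

```text
t: 19.6
eef_pos: [502.6, -219.2, 142.1]
tcp_rot: [3.142, -0.0, 1.289]
ft_force: [0.1, -0.2, -0.7]
opening: 0.204
grip_force: 30.0
```

Request:
jog_arm:
  motion:
    - [0,0,0,0,0,1,15]
    - [0,0,0,0,0,1,15]
    - [0,0,0,0,0,0,15]

```text
t: 19.98
eef_pos: [502.5, -219.2, 140.0]
tcp_rot: [-3.141, -0.0, 1.288]
ft_force: [-0.1, -0.6, -0.3]
opening: 0.203
grip_force: 30.0
```

Request:
jog_arm:
  motion:
    - [0,0,0,0,0,2,15]
    - [0,0,0,0,0,2,15]
    - [0,0,0,0,0,2,15]
    - [0,0,0,0,0,0,15]

```text
t: 20.48
eef_pos: [502.5, -219.2, 133.9]
tcp_rot: [-3.141, -0.0, 1.288]
ft_force: [0.2, 0.0, -0.2]
opening: 0.202
grip_force: 30.0
```

Request:
jog_arm:
  motion:
    - [0,0,0,0,0,3,15]
    - [0,0,0,0,0,3,15]
    - [0,0,0,0,0,3,15]
    - [0,0,0,0,0,3,15]
    - [0,0,0,0,0,2,15]
    - [0,0,0,0,0,0,15]
    - [0,0,0,0,0,0,15]

```text
t: 21.35
eef_pos: [502.6, -219.2, 120.2]
tcp_rot: [3.141, -0.0, 1.288]
ft_force: [-0.5, 0.1, -0.1]
opening: 0.201
grip_force: 30.0
```

Request:
jog_arm:
  motion:
    - [0,0,0,0,0,1.5,15]
    - [0,0,0,0,0,1.5,15]
    - [0,0,0,0,0,0,15]
    - [0,0,0,0,0,0,15]

```text
t: 21.85
eef_pos: [502.5, -219.2, 117.1]
tcp_rot: [3.142, -0.0, 1.288]
ft_force: [-0.5, 0.4, 0.1]
opening: 0.202
grip_force: 30.0
```

Request:
jog_arm:
  motion:
    - [0,0,0,0,0,0.5,15]
    - [0,0,0,0,0,0,15]
    - [0,0,0,0,0,0,15]

```text
t: 22.22
eef_pos: [502.5, -219.2, 116.6]
tcp_rot: [-3.142, -0.0, 1.288]
ft_force: [1.0, 0.6, -0.9]
opening: 0.201
grip_force: 30.0
```

Request:
jog_arm:
  motion:
    - [0,0,0,0,0,0.5,15]
    - [0,0,0,0,0,0,15]
    - [0,0,0,0,0,0,15]

```text
t: 22.6
eef_pos: [502.5, -219.2, 116.1]
tcp_rot: [-3.142, -0.0, 1.288]
ft_force: [0.1, -0.4, -0.7]
opening: 0.202
grip_force: 30.0
```

Request:
jog_arm:
  motion:
    - [0,0,0,0,0,0.5,15]
    - [0,0,0,0,0,0,15]
    - [0,0,0,0,0,0,15]

```text
t: 22.98
eef_pos: [502.5, -219.2, 115.6]
tcp_rot: [3.142, -0.0, 1.288]
ft_force: [0.1, -0.2, -0.7]
opening: 0.203
grip_force: 30.0
```

Request:
jog_arm:
  motion:
    - [0,0,0,0,0,0.3,15]
    - [0,0,0,0,0,0,15]
    - [0,0,0,0,0,0,15]

```text
t: 23.35
eef_pos: [502.6, -219.2, 115.5]
tcp_rot: [3.141, -0.0, 1.288]
ft_force: [-1.6, 0.3, 5.1]
opening: 0.203
grip_force: 30.0
```

Seated with 5 N. I'll open, rise and check.

Request:
jog_arm:
  motion:
    - [0,0,0,0,0,0,24]
    - [0,0,0,0,0,0,30]
    - [0,0,0,0,0,0,36]
    - [0,0,0,0,0,0,40]
    - [0,0,0,0,0,-5,40]
    - [0,0,0,0,0,-20,40]
    - [0,0,0,0,0,-35,40]
    - [0,0,0,0,0,-35,40]
    - [0,0,0,-30,0,-25,40]
    - [0,0,0,-30,0,0,40]

```text
t: 24.6
eef_pos: [486.1, -277.5, 237.8]
tcp_rot: [3.138, 0.001, 1.289]
ft_force: [0.2, 0.7, -0.7]
opening: 0.418
grip_force: 0.0
```

Request:
jog_arm:
  motion:
    - [0,0,0,0,0,0,40]
    - [0,0,0,0,0,0,40]

```text
t: 24.85
eef_pos: [485.7, -276.4, 235.2]
tcp_rot: [-3.141, -0.0, 1.288]
ft_force: [-0.2, 0.4, 0.0]
opening: 0.426
grip_force: 0.0
```

```bash
python3 - <<'E'
from h import *
c,W=wrist("w5");P=W.reshape(-1,3)
q=P[(np.hypot(P[:,0]-502.4,P[:,1]+219.5)<16)&(P[:,2]>50)&(P[:,2]<70)];print(len(q),np.median(q[:,2]),q[:,2].max(),cv2.minEnclosingCircle(q[:,:2].astype(np.float32)))
c=env.read_camera("top");W=pts(c).reshape(-1,3)
q=W[(np.hypot(W[:,0]-502.8,W[:,1]-143.4)<25)]
print(np.histogram(q[:,2],np.arange(20,70,3)))
E
```

```text
733 54.44756845495323 56.503141739988166 ((502.22808837890625, -219.7821807861328), 10.34707260131836)
(array([  4,  63,  73,   2,   2,   0,   8,  19, 136,  70,   9,  32,  38,
        35,  20,   1]), array([20, 23, 26, 29, 32, 35, 38, 41, 44, 47, 50, 53, 56, 59, 62, 65, 68]))
```

View pics/w5.png

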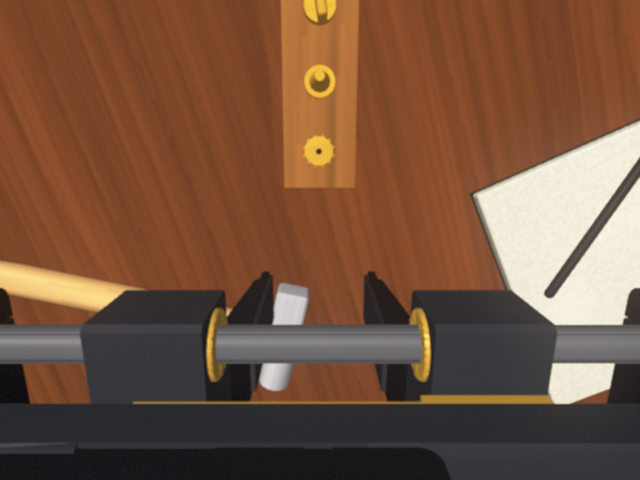

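The wrist view shows the jet at (319,151), centred in the free hole. Its head top is at about 54.5, so it is fully home, and the other jets are in place. The coupling points at 59–65 mm fit a ring that has sprung forward.

```bash
python3 -c "
from cell import env
print(env.job_done())"
```

```text
the job is handed in; nothing more can be done
None
```

The short jet is out of the coupling and stands fully home and upright in the rack's free hole, the lock ring looks sprung forward, and the job was handed in at about 25 s with no verdict shown.

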